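# Make up the roughing and the finishing kit for two stone carvers

### The job

Make up the two carving kits from the tools on the bench, laying each tool flat in a compartment of its own: the long point chisel and the tooth chisel go in the tray with two long compartments (either way round), and in the other tray the broad flat chisel goes in the long compartment and the rectangular and the round rubbing stone in the two small pockets (either way round). Leave the short point chisel where it lies.

Things in the scene. Friction and masses are not known exactly. Their poses are not given: they have to be found in the camera images.
- point_mid (a point): The long point chisel: 160 mm long, the last 35 mm tapering to a point. Steel, square shaft 20 x 20 mm, lying flat on the bench. Point = middle of the length, on the shaft's axis, 10 mm above the underside; x runs along the shaft towards the working end, z up. About 0.38 kg.
- tooth_mid (a point): The tooth chisel: 160 mm long, ending (from 39 mm beyond the point) in a 36 mm wide, 10 mm thick head with three blunt teeth. Steel, square shaft 20 x 20 mm, lying flat on the bench. Point = middle of the length, on the shaft's axis, 10 mm above the underside; x runs along the shaft towards the working end, z up. About 0.38 kg.
- flat_mid (a point): The broad flat chisel: 160 mm long, ending (from 35 mm beyond the point) in a plain rectangular blade 48 mm wide, 45 mm long, 8 mm thick. Steel, square shaft 20 x 20 mm, lying flat on the bench. Point = middle of the length, on the shaft's axis, 10 mm above the underside; x runs along the shaft towards the working end, z up. About 0.38 kg.
- short_mid (a point): The short point chisel, not wanted in either kit: 100 mm long, the last 35 mm tapering to a point. Steel, square shaft 20 x 20 mm, lying flat on the bench. Point = middle of the length, on the shaft's axis, 10 mm above the underside; x runs along the shaft towards the working end, z up. (Stone scraps, a wooden wedge and a tape measure lie near the tools, none over 60 mm high.)
- block_mid (a point): The rectangular rubbing stone, grey, 66 mm (x) x 42 mm (y) x 28 mm high, lying flat on the bench, about 0.19 kg. Point = its centre, 14 mm above its underside; z up.
- puck_mid (a point): The round rubbing stone, grey, a disc 52 mm in diameter and 28 mm high, lying flat on the bench, about 0.14 kg. Point = its centre, 14 mm above its underside; z up.
- rough_tray: The plywood tray with two long compartments and nothing else. Fixed to the bench; outside 192 (its x) x 184 mm (its y), floor 6 mm thick, walls and dividers 4 mm thick, rising to 14 mm above the bench. Origin = centre of the underside. One divider along x makes two compartments, each 184 mm (x) x 86 mm (y) inside, centred at y = +45 mm and y = -45 mm.
- finish_tray: The plywood tray with one long compartment and two small pockets. Fixed to the bench; outside 192 (its x) x 184 mm (its y), floor 6 mm thick, walls and dividers 4 mm thick, rising to 14 mm above the bench. Origin = centre of the underside. The long compartment, 184 mm (x) x 86 mm (y) inside, is centred at y = -45 mm; the two pockets, each 90 mm (x) x 86 mm (y) inside, are centred at y = +45 mm, x = +47 mm and x = -47 mm.
Mind the look-alikes: they are no part of the job. What is shaped like the part that bears puck_mid but green or yellow is not meant.

How it is judged:
At the end, for the whole second after the job is handed in: Each wanted tool lies flat on the tray floor (height within 3 mm, stones tilted under 0.15 rad) in its own compartment (chisels within 14 mm along and 36 mm across of its centre, stones within 26 mm), at rest; the short point chisel is within 30 mm of its start ((((x of point_mid in the frame of rough_tray between -0.014 and 0.014 m and y of point_mid in the frame of rough_tray between -0.081 and -0.009 m and z of point_mid in the frame of rough_tray between 0.013 and 0.019 m) and (x of tooth_mid in the frame of rough_tray between -0.014 and 0.014 m and y of tooth_mid in the frame of rough_tray between 0.009 and 0.081 m and z of tooth_mid in the frame of rough_tray between 0.013 and 0.019 m)) or ((x of point_mid in the frame of rough_tray between -0.014 and 0.014 m and y of point_mid in the frame of rough_tray between 0.009 and 0.081 m and z of point_mid in the frame of rough_tray between 0.013 and 0.019 m) and (x of tooth_mid in the frame of rough_tray between -0.014 and 0.014 m and y of tooth_mid in the frame of rough_tray between -0.081 and -0.009 m and z of tooth_mid in the frame of rough_tray between 0.013 and 0.019 m))) and x of flat_mid in the frame of finish_tray between -0.014 and 0.014 m and y of flat_mid in the frame of finish_tray between -0.081 and -0.009 m and z of flat_mid in the frame of finish_tray between 0.013 and 0.019 m and (((x of block_mid in the frame of finish_tray between -0.073 and -0.021 m and y of block_mid in the frame of finish_tray between 0.019 and 0.071 m and z of block_mid in the frame of finish_tray between 0.017 and 0.023 m) and (x of puck_mid in the frame of finish_tray between 0.021 and 0.073 m and y of puck_mid in the frame of finish_tray between 0.019 and 0.071 m and z of puck_mid in the frame of finish_tray between 0.017 and 0.023 m)) or ((x of block_mid in the frame of finish_tray between 0.021 and 0.073 m and y of block_mid in the frame of finish_tray between 0.019 and 0.071 m and z of block_mid in the frame of finish_tray between 0.017 and 0.023 m) and (x of puck_mid in the frame of finish_tray between -0.073 and -0.021 m and y of puck_mid in the frame of finish_tray between 0.019 and 0.071 m and z of puck_mid in the frame of finish_tray between 0.017 and 0.023 m))) and angle between each of block_mid, puck_mid's own z axis and vertical below 0.15 rad and linear speed of each of point, tooth, flat, block, puck below 0.02 m/s and distance of short_mid from where it was at the start of the episode below 0.03 m); the robot touches nothing.
It also fails if it takes over 120 s, if anything falls off the work surface, if the arm or the gripper's body presses on something with over 40 N, if the wrist force passes 120 N, or if a joint passes its speed limit or range.

### The arm

A 6-joint arm with a two-finger parallel gripper is mounted at the origin on the work surface. World frame = base frame: x ahead of the robot, y to its left, z up, the work surface at z = 0. Lengths are in m, angles in rad, forces in N, time in s.
With the tool pointing down it reaches from about 0.275 to 0.85 m from the base axis. Payload 5.2 kg.
Tool frame: the origin (TCP) lies on the centre line of the jaws, within the pads' length; the fingertips stand 14 mm ahead of it and the grasp point (between the pads) lies 5 mm behind it; z points along the fingers, y is the line along which they close (so a half turn about z gives the same grasp; the last joint's range is limited). The gripper opens to 85 mm and grips with 20 to 120 N. Pads are 22 mm wide; open, the fingers measure 114 mm over their backs; the gripper's body (76 mm by 85 mm) begins 54 mm behind the grasp point. The pads swing forward as they close: fully open they stand 13 mm farther back than shut.
Start: joints at [0.96, 0.259, 1.535, -0, 1.348, -0.203], TCP at [0.218, 0.505, 0.245] pointing down, gripper open.
Joint ranges: [-3.14, 3.14], [-0.91, 2.08], [0.19, 2.58], [-1.22, 4.36], [0.22, 2.71], [-3.12, 3.12]. Speed limits (rad/s): [2.57, 2.57, 3.14, 3.14, 3.14, 3.14].

### API

Orientations are given as a unit quaternion [w, x, y, z].
In Python, from cell import * gives the robot as it stands. The module is installed in compiled form; this text tells all that it offers.
- The arm moves only by the tool step_arm, never from a script. Its arguments are lists of equal length, an entry for each row: "offset": the shift along the tool's x, y, z scaled (see below), a list of three; "roll": the turn about the tool's z scaled (see below). A call has exactly 8 rows; each row is the pose to reach, as a shift and turn from the pose commanded when the call began, along the tool's axes at that moment, turning the shorter way round; what a row does not reach only later rows make up. The controller multiplies each number of a shift by 100 mm and each number of a turn by 180 degrees. A row lasts 1/8 s, in which the tool goes at most 62.5 mm and 10.7 degrees, less where a joint would pass 70% of its speed; a pose out of reach is approached as far as the arm can. A call with a number of a shift or a turn outside -1 to 1 is refused whole. A call with a gripper value outside its range is refused whole. "claw" is the opening, from 0 (shut) to 1 (fully open), set as the call begins (left out, the last holds). The fingers move at their own pace and stop on an object; the grip force is fixed at half the most. Time passes only in rows, so rows that repeat a pose let the fingers close, or fill a call up. It gives the time, the measured TCP pose, the force, the opening and the grip force at its end, in the units of the state.
- get_state(): the state, without advancing time (a new reading comes with each control period).
- grab_frame(name): name is "scene" or "top" or "wrist"; returns a dict with "color" (420x560x3 uint8, blue, green, red), "vertical_fov" (degrees; the focal length in pixels is half the picture's height over the tangent of half this angle, whatever the lens; pixels are square), "cx", "cy" (the principal point, pixels), "R" (3x3) and "t" (3): a world point X has camera coordinates R X + t; the wrist camera has in their place "tool_from_camera" (4x4, takes a point from camera to tool coordinates, whose origin is the TCP and whose axes are the flange's). Camera axes: x right, y down, z forward; pixel columns grow to the right and rows downward; lengths in m; the calibration is good to about 2 mm. A picture is of the moment at which its call begins: read the wrist's pose just before it. There is no depth.
- finish_job(): hands the job in; it is judged then, once.
The state is a dict: "time": time; "joints": joint angles; "qd": joint speeds; "effort": joint torques, N m; "position": TCP position; "ee_rot": TCP orientation; "wrist_force": force on the tool from outside, world axes, zero at the start; "moment": the same for the moment, N m; "grip_width": finger opening in m; "gripper_force": force on a finger pad.
Only numpy, scipy, OpenCV 4.12 (cv2) and the standard library are available. Lean on these libraries where they do the work, as an engineer would, in place of code of your own. Each camera call takes 0.05 s, during which the arm holds its last target. There are 200 camera calls.

## Working session

There is one attempt and no reset: what is moved stays moved. The work goes in short steps, Python scripts to look and compute and a tool call to move; the robot and the scene stay as the last step left them, time stands still between calls to the robot, and variables do not carry over. Pictures are saved under pics/ and viewed, at most 16 in all, crops included, and the job is handed in when it is done.

Besides the shell and the picture viewer there is one more tool, called after ">>>" as name(argument=value, ...), one argument or row to a line, values as JSON. step_arm: Moves the arm, as the interface text tells. Its arguments: {"type":"object","properties":{"offset":{"type":"array"},"roll":{"type":"array"},"claw":{"type":"number"}},"required":["offset","roll"]}

```bash
mkdir -p pics; python3 - <<'E'
from cell import *
import cv2,pickle
s=get_state();print({k:s[k] for k in('time','position','ee_rot','grip_width','joints')})
for n in('top','scene'):
    f=grab_frame(n);cv2.imwrite(f'pics/{n}0.png',f['color']);pickle.dump(f,open(n+'.pkl','wb'))
    print(n,f['vertical_fov'],f['cx'],f['cy'],f['R'],f['t'])
E
```

```text
{'time': 0.0, 'position': array([0.21778747, 0.50449676, 0.2444625 ]), 'ee_rot': array([-3.78887082e-04,  2.02489602e-01,  9.79283973e-01, -8.47562552e-04]), 'grip_width': 0.0853149351330454, 'joints': array([ 9.60224181e-01,  2.59362130e-01,  1.53608775e+00,  2.61008577e-05,
        1.34799939e+00, -2.02778714e-01])}
top 50.4432664025253 280.16959076796843 212.53536358309915 [[-0.0157188  -0.99982868 -0.00977391]
 [-0.99233803  0.01679762 -0.12240535]
 [ 0.12254856  0.00777496 -0.99243206]] [0.02538953 0.52491444 1.11123789]
scene 44.51665749097215 283.33721250272015 208.8208217771353 [[-0.29113146  0.95662614 -0.01043541]
 [ 0.77997495  0.23102645 -0.58160627]
 [-0.55396891 -0.17746324 -0.81340349]] [ 0.16140515 -0.36392963  1.67375706]
```

View pics/top0.png

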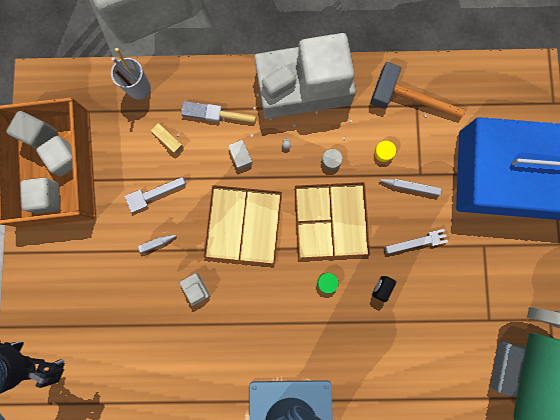

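View pics/scene0.png

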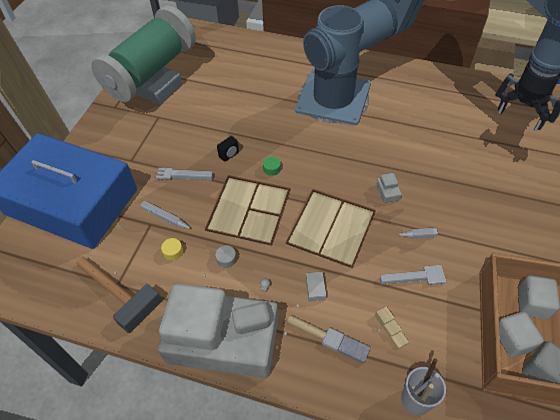

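The top view shows these candidates:
- **Flat chisel:** (155,195).
- **Point chisels:** the short one at (157,243) and the long one at (410,188).
- **Tooth chisel:** (417,242).
- **Block:** the grey block at (240,155), not the lumpy scrap at (194,290) or the small scrap at (286,144).
- **Puck:** the grey one at (332,160), not the yellow (385,152) or green (328,284).
- **Trays:** rough at (243,226), finish at (333,222).

I'll measure these and check them in one crop.

```bash
cat > h.py <<'E'
import cv2,pickle,numpy as np
def ray(f,uv,z,R=None,t=None):
    R=f['R'] if R is None else R; t=f['t'] if t is None else t
    F=f['color'].shape[0]/2/np.tan(np.radians(f['vertical_fov'])/2)
    uv=np.atleast_2d(np.array(uv,float))
    d=np.c_[(uv[:,0]-f['cx'])/F,(uv[:,1]-f['cy'])/F,np.ones(len(uv))]@R
    c=-R.T@t
    return (c+d*((z-c[2])/d[:,2])[:,None])[:,:2]
def proj(f,X):
    F=f['color'].shape[0]/2/np.tan(np.radians(f['vertical_fov'])/2)
    p=np.atleast_2d(X)@f['R'].T+f['t']; return p[:,:2]/p[:,2:]*F+[f['cx'],f['cy']]
E
python3 - <<'E'
from h import *
f=pickle.load(open('top.pkl','rb'));im=f['color'];hsv=cv2.cvtColor(im,cv2.COLOR_BGR2HSV)
m=((hsv[...,1]<70)&(hsv[...,2]>70)).astype('uint8')*255
n,l,st,ce=cv2.connectedComponentsWithStats(m)
big=cv2.resize(im[90:320,100:460],None,fx=2.2,fy=2.2,interpolation=cv2.INTER_CUBIC)
for nm,p,z in [('flat',(155,195),.008),('short',(157,243),.02),('point',(410,188),.02),('tooth',(417,242),.015),('block',(240,155),.028),('puck',(332,160),.028)]:
    i=l[p[1]-3:p[1]+4,p[0]-3:p[0]+4].max()
    ys,xs=np.nonzero(l==i); w=ray(f,np.c_[xs,ys],z).astype('float32')
    r=cv2.minAreaRect(w*1000); c=w.mean(0)
    print(nm,len(xs),'rect c',np.round(r[0]),'size',np.round(r[1]),'ang',round(r[2],1),'mean',np.round(c*1000))
# trays
tm=cv2.inRange(hsv,(15,50,150),(35,150,255))
c,_=cv2.findContours(cv2.morphologyEx(tm,cv2.MORPH_CLOSE,np.ones((7,7))),0,2)
for k in c:
    if cv2.contourArea(k)>2000:
        r=cv2.minAreaRect((ray(f,k[:,0],.010)*1000).astype('float32'));print('tray',np.round(r[0]),np.round(r[1]),round(r[2],1))
cv2.imwrite('pics/crop.png',big);cv2.imwrite('m.png',m)
E
```

```text
flat 708 rect c [588. 344.] size [ 49. 163.] ang 22.2 mean [583. 358.]
short 276 rect c [455. 336.] size [ 21. 100.] ang 21.1 mean [453. 342.]
point 487 rect c [ 591. -323.] size [160.  23.] ang 77.4 mean [ 590. -329.]
tooth 547 rect c [ 443. -330.] size [ 37. 161.] ang 13.3 mean [ 445. -337.]
block 421 rect c [681. 120.] size [71. 43.] ang 21.9 mean [682. 120.]
puck 304 rect c [ 667. -121.] size [49. 51.] ang 70.5 mean [ 667. -120.]
tray [ 510. -108.] [192. 191.] 1.9
tray [508. 138.] [278. 196.] 83.6
```

View pics/crop.png

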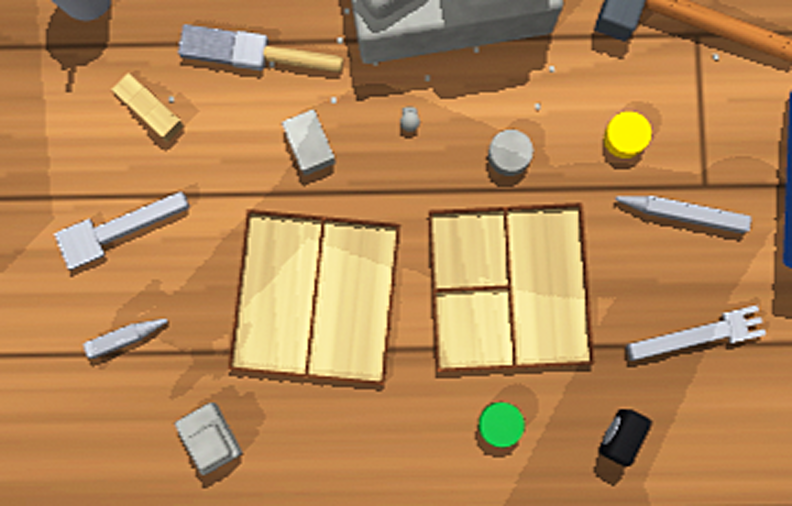

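Measured sizes match the descriptions: flat 49x163, point 160x23, tooth 37x161, block 71x43, puck about 50. The crop confirms the choices. The grey block is at crop (308,145), and the item at (208,440) is a stepped scrap. The grey puck is at (510,155). Tray corners are readable too, so I'll get the tray poses from them and write a planner.

```bash
cat >> h.py <<'E'
def tool():
    from cell import get_state
    from scipy.spatial.transform import Rotation as Ro
    s=get_state();q=s['ee_rot'];M=Ro.from_quat([q[1],q[2],q[3],q[0]]).as_matrix()
    return s,M
def to(x,y,z,psi):
    "offset (100mm units, tool axes) and roll (180deg units) from the measured pose"
    s,M=tool();p=np.array(s['position']);d=M.T@(np.array([x,y,z])-p)
    yaw=np.degrees(np.arctan2(M[1,1],M[0,1]));r=-((psi-yaw+180)%360-180)
    print('t',round(s['time'],2),'pos',np.round(p*1000,1),'yaw',round(yaw,1),'w',round(s['grip_width'],4),'F',np.round(s['wrist_force'],1),'OFF',np.round(d*10,3),'ROLL',round(r/180,4))
E
python3 - <<'E'
from h import *
f=pickle.load(open('top.pkl','rb'))
for n,c in [('rough',[(247,211),(399,226),(383,387),(232,370)]),('finish',[(430,211),(581,204),(592,363),(437,374)])]:
    w=ray(f,(np.array(c)+.5)/2.2-.5+[100,90],.014)*1000
    tl,tr,br,bl=w; ex=(tl+tr-bl-br)/2; ey=(tl+bl-tr-br)/2
    a=np.degrees(np.arctan2(ex[1],ex[0])); b=np.degrees(np.arctan2(-ey[0],ey[1])); th=(a+b)/2; c0=w.mean(0)
    print(n,c0.round(1),np.hypot(*ex),np.hypot(*ey),a,b)
    R=cv2.getRotationMatrix2D((0,0),-th,1)[:,:2]
    for o in [(0,45),(0,-45),(47,45),(-47,45)]: print(o,(c0+R@o).round(1))
from h import to
to(.588,.344,.12,22.2)
E
```

```text
rough [496.4 114.1] 190.51936714790423 180.40119036075248 -5.838267900553867 -6.988336313003123
(0, 45) [501.4 158.8]
(0, -45) [491.4  69.4]
(47, 45) [548.1 153.6]
(-47, 45) [454.7 164.1]
finish [ 505.  -116.1] 191.31952751175973 180.92082408882533 1.479271233403994 2.4115365364538315
(0, 45) [503.5 -71.1]
(0, -45) [ 506.6 -161.1]
(47, 45) [550.5 -69.5]
(-47, 45) [456.5 -72.7]
t 0.1 pos [217.8 504.5 244.6] yaw 66.6 w 0.0855 F [ 0.1  0.2 -0.9] OFF [-4.035e+00 -3.000e-03  1.244e+00] ROLL 0.2469
```

>>> step_arm(
  offset=[
    [-0.2, 0, 0],
    [-0.4, 0, 0],
    [-0.6, 0, 0],
    [-0.8, 0, 0],
    [-1, 0, 0],
    [-1, 0, 0],
    [-1, 0, 0],
    [-1, 0, 0],
  ],
  roll=[0, 0, 0, 0, 0, 0, 0, 0],
  claw=1,
)

```text
time: 1.1
position: [0.3092, 0.4655, 0.2453]
ee_rot: [-0.0, 0.202, 0.979, 0.0]
wrist_force: [-0.1, -0.2, 0.5]
grip_width: 0.0853
gripper_force: 0.0
```

>>> step_arm(
  offset=[
    [-0.2, 0, 0.1],
    [-0.4, 0, 0.2],
    [-0.6, 0, 0.3],
    [-0.8, 0, 0.4],
    [-1, 0, 0.4],
    [-1, 0, 0.4],
    [-1, 0, 0.4],
    [-1, 0, 0.4],
  ],
  roll=[0, 0, 0, 0, 0, 0, 0, 0],
)

```text
time: 2.1
position: [0.4012, 0.426, 0.2058]
ee_rot: [0.0, 0.202, 0.979, 0.0]
wrist_force: [-0.2, -0.4, -0.2]
grip_width: 0.0855
gripper_force: 0.0
```

>>> step_arm(
  offset=[
    [-0.2, 0, 0.1],
    [-0.4, 0, 0.2],
    [-0.6, 0, 0.3],
    [-0.8, 0, 0.4],
    [-1, 0, 0.4],
    [-1, 0, 0.4],
    [-1, 0, 0.4],
    [-1, 0, 0.4],
  ],
  roll=[0, 0, 0, 0, 0, 0, 0, 0],
)

```text
time: 3.1
position: [0.4929, 0.3864, 0.1658]
ee_rot: [0.0, 0.202, 0.979, 0.0]
wrist_force: [0.2, 0.6, -0.4]
grip_width: 0.0855
gripper_force: 0.0
```

>>> step_arm(
  offset=[
    [-0.2, 0, 0.1],
    [-0.4, 0, 0.2],
    [-0.6, 0, 0.3],
    [-0.8, 0, 0.4],
    [-1, 0, 0.4],
    [-1, 0, 0.4],
    [-1, 0, 0.4],
    [-1, 0, 0.4],
  ],
  roll=[0.04, 0.08, 0.12, 0.16, 0.2, 0.247, 0.247, 0.247],
)

```text
time: 4.1
position: [0.5848, 0.3468, 0.1256]
ee_rot: [-0.0, 0.556, 0.831, 0.0]
wrist_force: [-0.4, 0.3, -0.3]
grip_width: 0.0855
gripper_force: 0.0
```

```bash
python3 - <<'E'
from h import *
from cell import *
to(.588,.344,.018,22.2)
s,M=tool();f=grab_frame('wrist');cv2.imwrite('pics/w1.png',f['color']);T=f['tool_from_camera']
print(T.round(3))
P=np.eye(4);P[:3,:3]=M;P[:3,3]=s['position'];W=np.linalg.inv(P@T);f['R'],f['t']=W[:3,:3],W[:3,3]
pickle.dump(f,open('w1.pkl','wb'));print(proj(f,[.588,.344,.02]))
E
```

```text
t 4.1 pos [584.8 346.8 125.6] yaw 22.4 w 0.0855 F [-0.4  0.3 -0.3] OFF [-0.038  0.019  1.076] ROLL 0.001
[[ 0.    -0.945 -0.326  0.083]
 [ 1.     0.    -0.     0.   ]
 [ 0.    -0.326  0.945 -0.128]
 [ 0.     0.     0.     1.   ]]
[[278.83249229 216.9046875 ]]
```

View pics/w1.png

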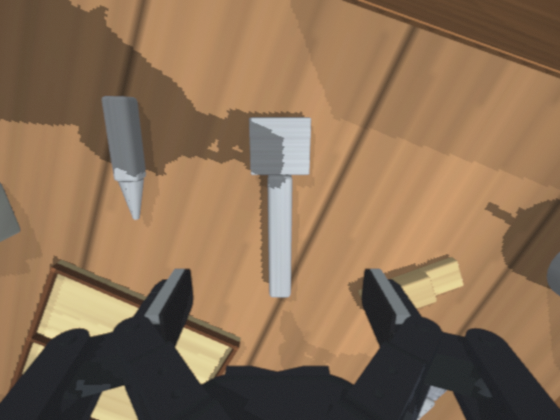

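The wrist view shows the flat chisel from (280,118) to (281,296), aligned with the jaws. The short point is at (125,155) and the wedge corner at (352,290), which could be near the right finger.

```bash
python3 - <<'E'
from h import *
f=pickle.load(open('w1.pkl','rb'));s,M=tool()
h=ray(f,(280,118),.013);t=ray(f,(281,296),.02);print(h,t,(h+t)/2,np.linalg.norm(h-t))
m=((h+t)/2)[0]
print('wedge rel (tool xy)',((ray(f,[(352,290),(352,280),(375,305),(435,290)],.02)-m)@M[:2,:2]).round(3))
to(*m,.018,22.2)
E
```

```text
[[0.55870233 0.41718757]] [[0.619574  0.2729868]] [[0.58913816 0.34508719]] 0.15652227216561324
wedge rel (tool xy) [[-0.072  0.066]
 [-0.061  0.065]
 [-0.088  0.088]
 [-0.072  0.141]]
t 4.15 pos [584.8 346.7 125.5] yaw 22.4 w 0.0853 F [-0.2 -0.2 -0.3] OFF [-0.032  0.034  1.076] ROLL 0.0008
```

>>> step_arm(
  offset=[
    [-0.03, 0.03, 0.15],
    [-0.03, 0.03, 0.3],
    [-0.03, 0.03, 0.45],
    [-0.03, 0.03, 0.6],
    [-0.03, 0.03, 0.75],
    [-0.03, 0.03, 0.9],
    [-0.03, 0.03, 1],
    [-0.03, 0.03, 1],
  ],
  roll=[0, 0, 0, 0, 0, 0, 0, 0],
  claw=0.7,
)

```text
time: 5.15
position: [0.5886, 0.3444, 0.0242]
ee_rot: [-0.001, 0.558, 0.83, -0.001]
wrist_force: [0.3, 1.2, 0.2]
grip_width: 0.06
gripper_force: 0.0
```

>>> step_arm(
  offset=[
    [0, 0, 0.03],
    [0, 0, 0.07],
    [0, 0, 0.07],
    [0, 0, 0.07],
    [0, 0, 0.07],
    [0, 0, 0.07],
    [0, 0, 0.07],
    [0, 0, 0.07],
  ],
  roll=[0, 0, 0, 0, 0, 0, 0, 0],
  claw=0,
)

```text
time: 6.15
position: [0.5893, 0.3447, 0.0185]
ee_rot: [0.0, 0.558, 0.83, 0.0]
wrist_force: [-0.5, 1.6, 0.6]
grip_width: 0.0188
gripper_force: 60.5
```

>>> step_arm(
  offset=[
    [0, 0, 0],
    [0, 0, 0],
    [0, 0, -0.2],
    [0, 0, -0.4],
    [0, 0, -0.6],
    [0, 0, -0.8],
    [0, 0, -0.9],
    [0, 0, -0.9],
  ],
  roll=[0, 0, 0, 0, 0, 0, 0, 0],
)

```text
time: 7.15
position: [0.5898, 0.3449, 0.1098]
ee_rot: [0.001, 0.558, 0.83, 0.001]
wrist_force: [0.6, 0.4, -4.0]
grip_width: 0.0184
gripper_force: 60.0
```

```bash
python3 - <<'E'
from h import *
to(.5066,-.1611,.108,92)
to(.5066,-.1611,.108,22)
E
```

```text
t 7.15 pos [589.8 344.9 109.8] yaw 22.2 w 0.0184 F [ 0.6  0.4 -4. ] OFF [-4.371 -2.68   0.012] ROLL -0.3879
t 7.15 pos [589.8 344.9 109.8] yaw 22.2 w 0.0184 F [ 0.6  0.4 -4. ] OFF [-4.371 -2.68   0.012] ROLL 0.001
```

>>> step_arm(
  offset=[
    [-0.17, -0.11, 0],
    [-0.34, -0.22, 0],
    [-0.51, -0.33, 0],
    [-0.68, -0.44, 0],
    [-0.87, -0.54, 0],
    [-0.87, -0.54, 0],
    [-0.87, -0.54, 0],
    [-0.87, -0.54, 0],
  ],
  roll=[0, 0, 0, 0, 0, 0, 0, 0],
)

```text
time: 8.15
position: [0.5722, 0.2442, 0.1084]
ee_rot: [0.0, 0.558, 0.83, 0.0]
wrist_force: [-0.2, 0.2, -3.9]
grip_width: 0.0185
gripper_force: 60.0
```

>>> step_arm(
  offset=[
    [-0.17, -0.11, 0],
    [-0.34, -0.22, 0],
    [-0.51, -0.33, 0],
    [-0.68, -0.44, 0],
    [-0.87, -0.54, 0],
    [-0.87, -0.54, 0],
    [-0.87, -0.54, 0],
    [-0.87, -0.54, 0],
  ],
  roll=[0, 0, 0, 0, 0, 0, 0, 0],
)

```text
time: 9.15
position: [0.555, 0.1432, 0.1083]
ee_rot: [-0.0, 0.558, 0.83, 0.0]
wrist_force: [-1.1, -0.4, -3.7]
grip_width: 0.0184
gripper_force: 60.0
```

>>> step_arm(
  offset=[
    [-0.17, -0.11, 0],
    [-0.34, -0.22, 0],
    [-0.51, -0.33, 0],
    [-0.68, -0.44, 0],
    [-0.87, -0.54, 0],
    [-0.87, -0.54, 0],
    [-0.87, -0.54, 0],
    [-0.87, -0.54, 0],
  ],
  roll=[0, 0, 0, 0, 0, 0, 0, 0],
)

```text
time: 10.15
position: [0.5377, 0.0421, 0.1083]
ee_rot: [-0.0, 0.558, 0.83, 0.0]
wrist_force: [0.4, 0.3, -4.1]
grip_width: 0.0186
gripper_force: 60.0
```

>>> step_arm(
  offset=[
    [-0.17, -0.11, 0],
    [-0.34, -0.22, 0],
    [-0.51, -0.33, 0],
    [-0.68, -0.44, 0],
    [-0.87, -0.54, 0],
    [-0.87, -0.54, 0],
    [-0.87, -0.54, 0],
    [-0.87, -0.54, 0],
  ],
  roll=[0, 0, 0, 0, 0, 0, 0, 0],
)

```text
time: 11.15
position: [0.5205, -0.0582, 0.1083]
ee_rot: [-0.0, 0.558, 0.83, 0.0]
wrist_force: [-0.0, 0.9, -3.4]
grip_width: 0.0183
gripper_force: 59.9
```

>>> step_arm(
  offset=[
    [-0.17, -0.11, 0],
    [-0.34, -0.22, 0],
    [-0.51, -0.33, 0],
    [-0.68, -0.44, 0],
    [-0.87, -0.54, 0],
    [-0.87, -0.54, 0],
    [-0.87, -0.54, 0],
    [-0.87, -0.54, 0],
  ],
  roll=[-0.05, -0.1, -0.15, -0.2, -0.25, -0.3, -0.35, -0.388],
)

```text
time: 12.15
position: [0.5035, -0.1595, 0.1083]
ee_rot: [-0.0, -0.02, 1.0, 0.0]
wrist_force: [-1.1, 0.3, -3.3]
grip_width: 0.0183
gripper_force: 60.0
```

```bash
cat >> h.py <<'E'
def wrist(name):
    from cell import grab_frame
    s,M=tool();f=grab_frame('wrist');T=f['tool_from_camera']
    P=np.eye(4);P[:3,:3]=M;P[:3,3]=s['position'];W=np.linalg.inv(P@T);f['R'],f['t']=W[:3,:3],W[:3,3]
    pickle.dump(f,open(name+'.pkl','wb'));cv2.imwrite(f'pics/{name}.png',f['color']);return f
E
python3 - <<'E'
from h import *
to(.5066,-.1611,.025,92)
wrist('w2')
E
```

```text
t 12.15 pos [ 503.5 -159.5  108.3] yaw 92.3 w 0.0183 F [-1.1  0.3 -3.3] OFF [-0.03  -0.018  0.833] ROLL 0.0017
```

View pics/w2.png

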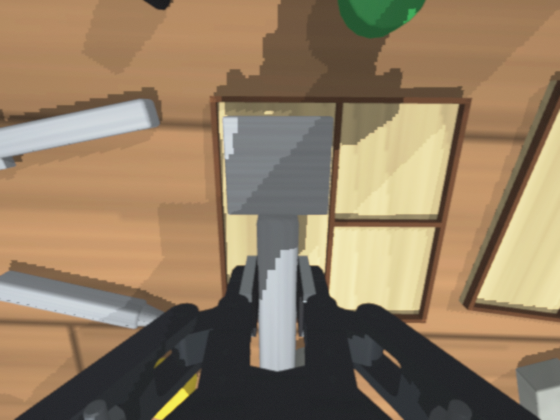

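The chisel is held straight over the long compartment. Tray rim corners show at (213,98), (469,98) and (425,320), and the divider meets the rim at (338,98). I'll check the tray pose from these.

```bash
python3 - <<'E'
from h import *
f=pickle.load(open('w2.pkl','rb'))
w=ray(f,[(213,98),(469,98),(425,320),(338,98),(438,223),(333,220)],.014)*1000
print(w.round(1))
import math
th=math.radians(2.);c,s=math.cos(th),math.sin(th)
for p in w: d=p-[505,-116.1]; print((c*d[0]+s*d[1]).round(1),(-s*d[0]+c*d[1]).round(1))
E
```

```text
[[ 416.2 -208.5]
 [ 409.   -29.8]
 [ 596.6  -22.7]
 [ 412.6 -121.2]
 [ 502.8  -31.2]
 [ 503.7 -115.5]]
-92.0 -89.2
-93.0 89.6
94.8 90.2
-92.5 -1.9
0.8 84.9
-1.3 0.7
```

>>> step_arm(
  offset=[
    [-0.03, -0.02, 0.12],
    [-0.03, -0.02, 0.24],
    [-0.03, -0.02, 0.36],
    [-0.03, -0.02, 0.48],
    [-0.03, -0.02, 0.6],
    [-0.03, -0.02, 0.72],
    [-0.03, -0.02, 0.8],
    [-0.03, -0.02, 0.83],
  ],
  roll=[0, 0, 0, 0, 0, 0, 0, 0],
)

```text
time: 13.2
position: [0.5062, -0.1619, 0.0247]
ee_rot: [-0.0, -0.018, 1.0, 0.0]
wrist_force: [0.4, -0.1, -4.3]
grip_width: 0.0186
gripper_force: 60.0
```

>>> step_arm(
  offset=[
    [0, 0, 0],
    [0, 0, 0],
    [0, 0, 0],
    [0, 0, -0.1],
    [0, 0, -0.3],
    [0, 0, -0.5],
    [0, 0, -0.75],
    [0, 0, -1],
  ],
  roll=[0, 0, 0, 0, 0, 0, 0, 0],
  claw=0.45,
)

```text
time: 14.2
position: [0.5065, -0.162, 0.127]
ee_rot: [0.0, -0.018, 1.0, -0.0]
wrist_force: [0.2, -1.1, 0.4]
grip_width: 0.0382
gripper_force: 0.0
```

```bash
python3 - <<'E'
from h import *
to(.667,-.1205,.12,92)
wrist('w3')
E
```

```text
t 14.2 pos [ 506.5 -162.   127. ] yaw 92.0 w 0.0382 F [ 0.2 -1.1  0.4] OFF [-1.618  0.359  0.071] ROLL 0.0001
```

View pics/w3.png

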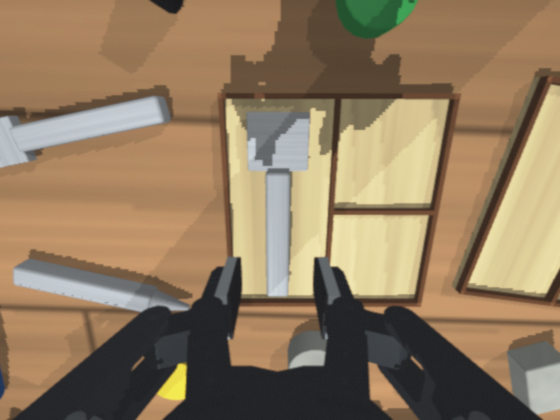

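The flat chisel lies in the long compartment, blade end at (278,112) and tail at (279,295), with nothing disturbed nearby. I'll check it numerically; the tail looks close to the wall.

```bash
python3 - <<'E'
from h import *
f=pickle.load(open('w3.pkl','rb'))
h=ray(f,(278,112),.019);t=ray(f,(279,295),.026)
w=ray(f,[(225,97),(336,97),(232,300),(326,303)],.014)
print(h,t,(h+t)/2,np.linalg.norm(h-t),w, w.mean(0))
E
```

```text
[[ 0.42692757 -0.16487345]] [[ 0.58342879 -0.15829725]] [[ 0.50517818 -0.16158535]] 0.15663932320019588 [[ 0.41763838 -0.20532765]
 [ 0.41468249 -0.12142355]
 [ 0.59905068 -0.20256647]
 [ 0.5991761  -0.11259112]] [ 0.50763691 -0.1604772 ]
```

>>> step_arm(
  offset=[
    [-0.2, 0.04, 0],
    [-0.4, 0.08, 0],
    [-0.6, 0.12, 0],
    [-0.8, 0.18, 0],
    [-0.8, 0.18, 0],
    [-0.8, 0.18, 0],
    [-0.8, 0.18, 0],
    [-0.8, 0.18, 0],
  ],
  roll=[0, 0, 0, 0, 0, 0, 0, 0],
  claw=1,
)

```text
time: 15.25
position: [0.5853, -0.1414, 0.1255]
ee_rot: [-0.0, -0.017, 1.0, -0.0]
wrist_force: [-0.9, -0.0, -0.3]
grip_width: 0.0853
gripper_force: 0.0
```

>>> step_arm(
  offset=[
    [-0.2, 0.04, 0],
    [-0.4, 0.08, 0],
    [-0.6, 0.12, 0],
    [-0.83, 0.18, 0],
    [-0.83, 0.18, 0],
    [-0.83, 0.18, 0],
    [-0.83, 0.18, 0],
    [-0.83, 0.18, 0],
  ],
  roll=[0, 0, 0, 0, 0, 0, 0, 0],
)

```text
time: 16.25
position: [0.6676, -0.1206, 0.1255]
ee_rot: [-0.0, -0.017, 1.0, -0.0]
wrist_force: [-0.7, -1.0, 0.3]
grip_width: 0.0854
gripper_force: 0.0
```

```bash
python3 - <<'E'
from h import *
to(.669,-.1205,.025,92)
f=wrist('w4');hsv=cv2.cvtColor(f['color'],cv2.COLOR_BGR2HSV)
print(proj(f,[.669,-.1205,.028]))
E
```

```text
t 16.25 pos [ 667.6 -120.6  125.5] yaw 92.0 w 0.0854 F [-0.7 -1.   0.3] OFF [-0.014  0.     1.005] ROLL -0.0001
[[277.95362653 217.94017319]]
```

View pics/w4.png

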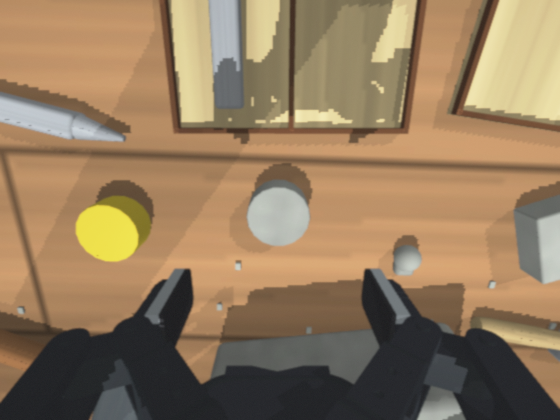

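The puck top is centred at (278,214), as predicted. The scrap at (405,260) and the slab are outside the fingers' reach. Descending to grip.

>>> step_arm(
  offset=[
    [-0.02, 0, 0.15],
    [-0.02, 0, 0.3],
    [-0.02, 0, 0.45],
    [-0.02, 0, 0.6],
    [-0.02, 0, 0.75],
    [-0.02, 0, 0.9],
    [-0.02, 0, 1],
    [-0.02, 0, 1],
  ],
  roll=[0, 0, 0, 0, 0, 0, 0, 0],
)

```text
time: 17.3
position: [0.6695, -0.12, 0.0242]
ee_rot: [-0.001, -0.018, 1.0, 0.0]
wrist_force: [0.8, 0.3, -0.1]
grip_width: 0.0854
gripper_force: 0.0
```

>>> step_arm(
  offset=[
    [0, 0, 0],
    [0, 0, 0],
    [0, 0, 0],
    [0, 0, 0],
    [0, 0, 0],
    [0, 0, 0],
    [0, 0, 0],
    [0, 0, 0],
  ],
  roll=[0, 0, 0, 0, 0, 0, 0, 0],
  claw=0,
)

```text
time: 18.3
position: [0.671, -0.1205, 0.0267]
ee_rot: [0.001, -0.018, 1.0, -0.0]
wrist_force: [-0.1, -0.8, 5.8]
grip_width: 0.0496
gripper_force: 62.8
```

>>> step_arm(
  offset=[
    [0, 0, -0.15],
    [0, 0, -0.3],
    [0, 0, -0.45],
    [0, 0, -0.6],
    [0, 0, -0.7],
    [0, 0, -0.7],
    [0, 0, -0.7],
    [0, 0, -0.7],
  ],
  roll=[0, 0, 0, 0, 0, 0, 0, 0],
)

```text
time: 19.3
position: [0.6696, -0.1201, 0.0944]
ee_rot: [-0.001, -0.018, 1.0, 0.0]
wrist_force: [0.4, -0.3, -1.0]
grip_width: 0.0493
gripper_force: 62.3
```

```bash
python3 - <<'E'
from h import *
to(.4572,-.0727,.096,92)
E
```

```text
t 19.3 pos [ 669.6 -120.1   94.4] yaw 92.0 w 0.0493 F [ 0.4 -0.3 -1. ] OFF [ 2.106  0.548 -0.012] ROLL 0.0001
```

>>> step_arm(
  offset=[
    [0.15, 0.04, 0],
    [0.3, 0.08, 0],
    [0.45, 0.12, 0],
    [0.6, 0.16, 0],
    [0.7, 0.18, 0],
    [0.7, 0.18, 0],
    [0.7, 0.18, 0],
    [0.7, 0.18, 0],
  ],
  roll=[0, 0, 0, 0, 0, 0, 0, 0],
)

```text
time: 20.3
position: [0.6001, -0.1049, 0.0953]
ee_rot: [0.0, -0.018, 1.0, -0.0]
wrist_force: [0.5, 0.2, -1.2]
grip_width: 0.0497
gripper_force: 62.3
```

>>> step_arm(
  offset=[
    [0.15, 0.04, 0],
    [0.3, 0.08, 0],
    [0.45, 0.12, 0],
    [0.6, 0.16, 0],
    [0.7, 0.18, 0],
    [0.7, 0.18, 0],
    [0.7, 0.18, 0],
    [0.7, 0.18, 0],
  ],
  roll=[0, 0, 0, 0, 0, 0, 0, 0],
)

```text
time: 21.3
position: [0.5295, -0.0894, 0.0954]
ee_rot: [0.0, -0.018, 1.0, -0.0]
wrist_force: [0.3, 0.4, -1.3]
grip_width: 0.0497
gripper_force: 62.3
```

>>> step_arm(
  offset=[
    [0.15, 0.04, 0],
    [0.3, 0.08, 0],
    [0.45, 0.12, 0],
    [0.6, 0.16, 0],
    [0.7, 0.18, 0],
    [0.7, 0.18, 0],
    [0.7, 0.18, 0],
    [0.7, 0.18, 0],
  ],
  roll=[0, 0, 0, 0, 0, 0, 0, 0],
)

```text
time: 22.3
position: [0.4589, -0.0739, 0.0954]
ee_rot: [0.0, -0.018, 1.0, -0.0]
wrist_force: [0.5, -0.0, -0.8]
grip_width: 0.0496
gripper_force: 62.3
```

```bash
python3 - <<'E'
from h import *
to(.4572,-.0727,.0325,92)
E
```

```text
t 22.3 pos [458.9 -73.9  95.4] yaw 92.0 w 0.0496 F [ 0.5 -0.  -0.8] OFF [0.016 0.013 0.629] ROLL 0.0001
```

>>> step_arm(
  offset=[
    [0.02, 0.01, 0.1],
    [0.02, 0.01, 0.2],
    [0.02, 0.01, 0.3],
    [0.02, 0.01, 0.4],
    [0.02, 0.01, 0.5],
    [0.02, 0.01, 0.57],
    [0.02, 0.01, 0.63],
    [0.02, 0.01, 0.63],
  ],
  roll=[0, 0, 0, 0, 0, 0, 0, 0],
)

```text
time: 23.3
position: [0.4562, -0.0727, 0.0326]
ee_rot: [-0.0, -0.018, 1.0, -0.0]
wrist_force: [-2.4, -0.1, 4.4]
grip_width: 0.0499
gripper_force: 62.8
```

>>> step_arm(
  offset=[
    [0, 0, 0],
    [0, 0, 0],
    [0, 0, 0],
    [0, 0, 0],
    [0, 0, -0.2],
    [0, 0, -0.4],
    [0, 0, -0.7],
    [0, 0, -0.9],
  ],
  roll=[0, 0, 0, 0, 0, 0, 0, 0],
  claw=0.78,
)

```text
time: 24.3
position: [0.4566, -0.0728, 0.1235]
ee_rot: [0.001, -0.018, 1.0, -0.0]
wrist_force: [0.7, 0.2, 0.9]
grip_width: 0.0667
gripper_force: 0.0
```

```bash
python3 - <<'E'
from h import *
wrist('w5')
to(.683,.120,.123,111.9)
E
```

```text
t 24.35 pos [457.9 -73.3 125.6] yaw 92.0 w 0.0664 F [ 1.5 -0.8  1.6] OFF [-2.318  1.852  0.033] ROLL -0.1104
```

View pics/w5.png

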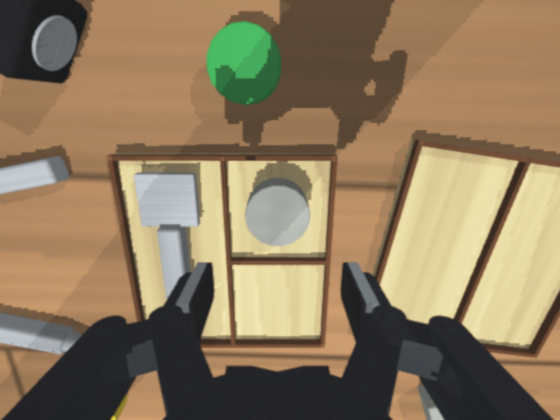

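The puck sits flat in its pocket at (277,213), with clear walls all round. Next is the block.

>>> step_arm(
  offset=[
    [-0.2, 0.15, 0],
    [-0.4, 0.3, 0],
    [-0.6, 0.45, 0],
    [-0.77, 0.62, 0],
    [-0.77, 0.62, 0],
    [-0.77, 0.62, 0],
    [-0.77, 0.62, 0],
    [-0.77, 0.62, 0],
  ],
  roll=[0, 0, 0, 0, 0, 0, 0, 0],
  claw=1,
)

```text
time: 25.35
position: [0.5307, -0.0085, 0.1223]
ee_rot: [-0.0, -0.017, 1.0, -0.0]
wrist_force: [-0.1, -0.3, 0.4]
grip_width: 0.085
gripper_force: 0.0
```

>>> step_arm(
  offset=[
    [-0.2, 0.15, 0],
    [-0.4, 0.3, 0],
    [-0.6, 0.45, 0],
    [-0.77, 0.62, 0],
    [-0.77, 0.62, 0],
    [-0.77, 0.62, 0],
    [-0.77, 0.62, 0],
    [-0.77, 0.62, 0],
  ],
  roll=[0, 0, 0, 0, 0, 0, 0, 0],
)

```text
time: 26.35
position: [0.6055, 0.0561, 0.1225]
ee_rot: [-0.0, -0.017, 1.0, -0.0]
wrist_force: [0.1, 0.1, 0.4]
grip_width: 0.0854
gripper_force: 0.0
```

>>> step_arm(
  offset=[
    [-0.2, 0.15, 0],
    [-0.4, 0.3, 0],
    [-0.6, 0.45, 0],
    [-0.77, 0.62, 0],
    [-0.77, 0.62, 0],
    [-0.77, 0.62, 0],
    [-0.77, 0.62, 0],
    [-0.77, 0.62, 0],
  ],
  roll=[-0.04, -0.08, -0.11, -0.11, -0.11, -0.11, -0.11, -0.11],
)

```text
time: 27.35
position: [0.6803, 0.1207, 0.1225]
ee_rot: [-0.0, -0.189, 0.982, -0.0]
wrist_force: [0.6, -0.4, -0.9]
grip_width: 0.0851
gripper_force: 0.0
```

```bash
python3 - <<'E'
from h import *
to(.683,.120,.025,111.9)
f=wrist('w6');print(proj(f,[.683,.12,.028]))
E
```

```text
t 27.35 pos [680.3 120.7 122.5] yaw 111.8 w 0.0851 F [ 0.6 -0.4 -0.9] OFF [-0.023 -0.016  0.975] ROLL -0.0007
[[276.14423133 220.58106498]]
```

View pics/w6.png

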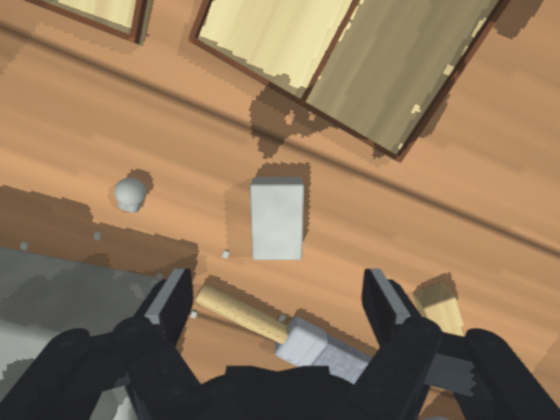

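The block top spans columns 252–303 and rows 184–259, centred and aligned as predicted. The brush and slab are clear.

>>> step_arm(
  offset=[
    [-0.02, -0.01, 0.15],
    [-0.02, -0.01, 0.3],
    [-0.02, -0.01, 0.45],
    [-0.02, -0.01, 0.6],
    [-0.02, -0.01, 0.75],
    [-0.02, -0.01, 0.9],
    [-0.02, -0.01, 0.97],
    [-0.02, -0.01, 0.97],
  ],
  roll=[0, 0, 0, 0, 0, 0, 0, 0],
)

```text
time: 28.4
position: [0.6825, 0.1211, 0.0246]
ee_rot: [-0.001, -0.189, 0.982, 0.0]
wrist_force: [-1.1, 0.2, -0.1]
grip_width: 0.0852
gripper_force: 0.0
```

>>> step_arm(
  offset=[
    [0, 0, 0],
    [0, 0, 0],
    [0, 0, 0],
    [0, 0, 0],
    [0, 0, 0],
    [0, 0, 0],
    [0, 0, 0],
    [0, 0, 0],
  ],
  roll=[0, 0, 0, 0, 0, 0, 0, 0],
  claw=0,
)

```text
time: 29.4
position: [0.6835, 0.1211, 0.0263]
ee_rot: [0.001, -0.189, 0.982, -0.0]
wrist_force: [-1.5, -0.0, 5.8]
grip_width: 0.0404
gripper_force: 63.2
```

>>> step_arm(
  offset=[
    [0, 0, -0.15],
    [0, 0, -0.3],
    [0, 0, -0.45],
    [0, 0, -0.6],
    [0, 0, -0.7],
    [0, 0, -0.7],
    [0, 0, -0.7],
    [0, 0, -0.7],
  ],
  roll=[0, 0, 0, 0, 0, 0, 0, 0],
)

```text
time: 30.4
position: [0.6823, 0.1211, 0.0944]
ee_rot: [-0.001, -0.189, 0.982, 0.0]
wrist_force: [0.8, -0.2, -1.8]
grip_width: 0.0404
gripper_force: 62.5
```

```bash
python3 - <<'E'
from h import *
to(.551,-.0695,.096,92)
E
```

```text
t 30.4 pos [682.3 121.1  94.4] yaw 111.8 w 0.0404 F [ 0.8 -0.2 -1.8] OFF [ 1.927 -1.282 -0.014] ROLL 0.1101
```

Moving to the front pocket in two calls.

>>> step_arm(
  offset=[
    [0.2, -0.13, 0],
    [0.4, -0.26, 0],
    [0.6, -0.39, 0],
    [0.8, -0.52, 0],
    [0.96, -0.64, 0],
    [0.96, -0.64, 0],
    [0.96, -0.64, 0],
    [0.96, -0.64, 0],
  ],
  roll=[0, 0, 0, 0, 0, 0, 0, 0],
)

```text
time: 31.4
position: [0.6179, 0.0266, 0.0953]
ee_rot: [0.0, -0.19, 0.982, 0.0]
wrist_force: [-0.4, -0.5, -1.7]
grip_width: 0.0409
gripper_force: 62.5
```

>>> step_arm(
  offset=[
    [0.2, -0.13, 0],
    [0.4, -0.26, 0],
    [0.6, -0.39, 0],
    [0.8, -0.52, 0],
    [0.96, -0.64, 0],
    [0.96, -0.64, 0],
    [0.96, -0.64, 0],
    [0.96, -0.64, 0],
  ],
  roll=[0.03, 0.06, 0.09, 0.11, 0.11, 0.11, 0.11, 0.11],
)

```text
time: 32.4
position: [0.5526, -0.0685, 0.0953]
ee_rot: [0.0, -0.018, 1.0, 0.0]
wrist_force: [0.0, 0.2, -2.1]
grip_width: 0.0405
gripper_force: 62.5
```

```bash
python3 - <<'E'
from h import *
to(.551,-.0695,.0325,92)
E
```

```text
t 32.4 pos [552.6 -68.5  95.3] yaw 92.1 w 0.0405 F [ 0.   0.2 -2.1] OFF [ 0.016 -0.009  0.628] ROLL 0.0004
```

>>> step_arm(
  offset=[
    [0.02, -0.01, 0.1],
    [0.02, -0.01, 0.2],
    [0.02, -0.01, 0.3],
    [0.02, -0.01, 0.4],
    [0.02, -0.01, 0.5],
    [0.02, -0.01, 0.57],
    [0.02, -0.01, 0.63],
    [0.02, -0.01, 0.63],
  ],
  roll=[0, 0, 0, 0, 0, 0, 0, 0],
)

```text
time: 33.4
position: [0.5504, -0.0702, 0.0325]
ee_rot: [0.0, -0.018, 1.0, -0.0]
wrist_force: [0.4, -0.6, -1.5]
grip_width: 0.0405
gripper_force: 62.5
```

>>> step_arm(
  offset=[
    [0, 0, 0],
    [0, 0, 0],
    [0, 0, 0],
    [0, 0, 0],
    [0, 0, -0.2],
    [0, 0, -0.4],
    [0, 0, -0.7],
    [0, 0, -0.9],
  ],
  roll=[0, 0, 0, 0, 0, 0, 0, 0],
  claw=0.68,
)

```text
time: 34.4
position: [0.5506, -0.0703, 0.1237]
ee_rot: [0.001, -0.018, 1.0, -0.0]
wrist_force: [-0.4, 0.6, 0.3]
grip_width: 0.058
gripper_force: 0.0
```

```bash
python3 - <<'E'
from h import *
wrist('w7')
to(.5915,-.3235,.123,167.4)
E
```

```text
t 34.45 pos [551.9 -70.7 126.1] yaw 92.0 w 0.058 F [-0.2 -0.1  2. ] OFF [-0.306 -2.541  0.037] ROLL -0.4188
```

View pics/w7.png

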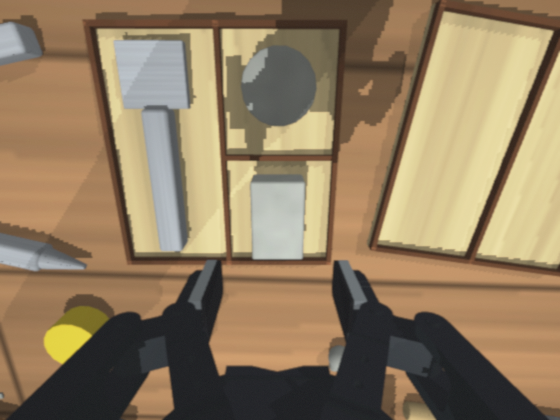

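The block is in the front pocket at (278,217), clear of the walls. The finish tray is complete. Next is the long point chisel.

>>> step_arm(
  offset=[
    [-0.02, -0.17, 0],
    [-0.04, -0.34, 0],
    [-0.06, -0.51, 0],
    [-0.08, -0.68, 0],
    [-0.1, -0.85, 0],
    [-0.1, -0.85, 0],
    [-0.1, -0.85, 0],
    [-0.1, -0.85, 0],
  ],
  roll=[0, 0, 0, 0, 0, 0, 0, 0],
  claw=0.7,
)

```text
time: 35.45
position: [0.563, -0.1541, 0.1224]
ee_rot: [-0.0, -0.018, 1.0, 0.0]
wrist_force: [-0.3, 0.1, 0.1]
grip_width: 0.0599
gripper_force: 0.0
```

>>> step_arm(
  offset=[
    [-0.02, -0.17, 0],
    [-0.04, -0.34, 0],
    [-0.06, -0.51, 0],
    [-0.08, -0.68, 0],
    [-0.1, -0.85, 0],
    [-0.1, -0.85, 0],
    [-0.1, -0.85, 0],
    [-0.1, -0.85, 0],
  ],
  roll=[0, 0, 0, 0, 0, 0, 0, 0],
)

```text
time: 36.45
position: [0.576, -0.2386, 0.1223]
ee_rot: [-0.0, -0.018, 1.0, 0.0]
wrist_force: [0.6, 0.2, -0.7]
grip_width: 0.0601
gripper_force: 0.0
```

>>> step_arm(
  offset=[
    [-0.02, -0.17, 0],
    [-0.04, -0.34, 0],
    [-0.06, -0.51, 0],
    [-0.08, -0.68, 0],
    [-0.1, -0.85, 0],
    [-0.1, -0.85, 0],
    [-0.1, -0.85, 0],
    [-0.1, -0.85, 0],
  ],
  roll=[0.04, 0.08, 0.12, 0.16, 0.2, 0.24, 0.28, 0.29],
)

```text
time: 37.45
position: [0.5892, -0.3233, 0.1223]
ee_rot: [-0.0, 0.424, 0.906, 0.0]
wrist_force: [0.0, 0.0, 0.4]
grip_width: 0.0596
gripper_force: 0.0
```

>>> step_arm(
  offset=[
    [0, 0, 0],
    [0, 0, 0],
    [0, 0, 0],
    [0, 0, 0],
    [0, 0, 0],
    [0, 0, 0],
    [0, 0, 0],
    [0, 0, 0],
  ],
  roll=[0.04, 0.08, 0.12, 0.16, 0.2, 0.24, 0.28, 0.29],
)

```text
time: 38.45
position: [0.5892, -0.3235, 0.1224]
ee_rot: [-0.0, 0.779, 0.627, 0.0]
wrist_force: [0.4, -1.3, -0.7]
grip_width: 0.0592
gripper_force: 0.0
```

```bash
python3 - <<'E'
from h import *
to(.5915,-.3235,.018,-12.6)
f=wrist('w8');print(proj(f,[.5915,-.3235,.02]))
E
```

```text
t 38.45 pos [ 589.2 -323.5  122.4] yaw -12.3 w 0.0592 F [ 0.4 -1.3 -0.7] OFF [0.005 0.023 1.044] ROLL 0.0016
[[278.73809862 213.82354463]]
```

View pics/w8.png

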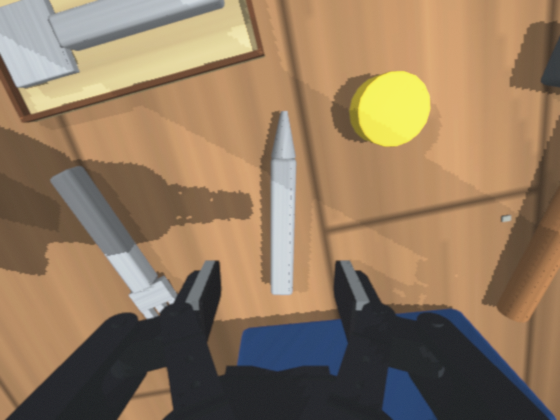

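The point chisel runs from tip (284,112) to tail (282,294), aligned with the jaws. The toolbox edge is at (300,328), so I'll check its clearance and the chisel's middle.

```bash
python3 - <<'E'
from h import *
f=pickle.load(open('w8.pkl','rb'));g=pickle.load(open('top.pkl','rb'))
h=ray(f,(284,112),.01);t=ray(f,(282,294),.02);m=((h+t)/2)[0];print(h,t,m,np.linalg.norm(h-t))
for z in(0,.06,.1,.14): print(z,ray(f,(330,327),z),ray(g,[(458,205),(465,125)],z))
to(*m,.018,-12.6)
E
```

```text
[[ 0.61226171 -0.24680708]] [[ 0.57807436 -0.39959977]] [ 0.59516803 -0.32320342] 0.15657069097998022
0 [[ 0.61545325 -0.46271385]] [[ 0.54132163 -0.45149613]
 [ 0.75827604 -0.4842626 ]]
0.06 [[ 0.61361188 -0.40981979]] [[ 0.5332925  -0.427882  ]
 [ 0.73909559 -0.4589643 ]]
0.1 [[ 0.6123843  -0.37455708]] [[ 0.52793975 -0.41213925]
 [ 0.72630861 -0.44209876]]
0.14 [[ 0.61115672 -0.33929437]] [[ 0.52258699 -0.39639649]
 [ 0.71352164 -0.42523322]]
t 38.5 pos [ 589.2 -323.5  122.4] yaw -12.3 w 0.0599 F [-0.3  0.1  0. ] OFF [0.016 0.058 1.044] ROLL 0.0014
```

>>> step_arm(
  offset=[
    [0.01, 0.05, 0.15],
    [0.01, 0.05, 0.3],
    [0.01, 0.05, 0.45],
    [0.01, 0.05, 0.6],
    [0.01, 0.05, 0.75],
    [0.01, 0.05, 0.9],
    [0.01, 0.05, 1],
    [0.01, 0.05, 1],
  ],
  roll=[0, 0, 0, 0, 0, 0, 0, 0],
)

```text
time: 39.5
position: [0.5937, -0.3236, 0.0212]
ee_rot: [-0.001, 0.779, 0.627, -0.0]
wrist_force: [-0.4, 0.1, 0.1]
grip_width: 0.0596
gripper_force: 0.0
```

>>> step_arm(
  offset=[
    [0, 0, 0.02],
    [0, 0, 0.04],
    [0, 0, 0.04],
    [0, 0, 0.04],
    [0, 0, 0.04],
    [0, 0, 0.04],
    [0, 0, 0.04],
    [0, 0, 0.04],
  ],
  roll=[0, 0, 0, 0, 0, 0, 0, 0],
  claw=0,
)

```text
time: 40.5
position: [0.5945, -0.3242, 0.0189]
ee_rot: [0.0, 0.779, 0.627, 0.0]
wrist_force: [-0.3, -0.4, 4.7]
grip_width: 0.0182
gripper_force: 61.3
```

>>> step_arm(
  offset=[
    [0, 0, 0],
    [0, 0, 0],
    [0, 0, -0.2],
    [0, 0, -0.4],
    [0, 0, -0.6],
    [0, 0, -0.8],
    [0, 0, -0.9],
    [0, 0, -0.9],
  ],
  roll=[0, 0, 0, 0, 0, 0, 0, 0],
)

```text
time: 41.5
position: [0.5946, -0.3243, 0.1096]
ee_rot: [0.001, 0.779, 0.627, 0.0]
wrist_force: [-0.2, -0.2, -4.7]
grip_width: 0.0185
gripper_force: 60.2
```

```bash
python3 - <<'E'
from h import *
to(.502,.159,.108,83.6)
E
```

```text
t 41.5 pos [ 594.6 -324.3  109.6] yaw -12.4 w 0.0185 F [-0.2 -0.2 -4.7] OFF [ 4.522 -1.941  0.009] ROLL -0.5332
```

>>> step_arm(
  offset=[
    [0.18, -0.08, 0],
    [0.36, -0.16, 0],
    [0.54, -0.24, 0],
    [0.72, -0.32, 0],
    [0.9, -0.39, 0],
    [0.9, -0.39, 0],
    [0.9, -0.39, 0],
    [0.9, -0.39, 0],
  ],
  roll=[0, 0, 0, 0, 0, 0, 0, 0],
)

```text
time: 42.5
position: [0.5757, -0.2286, 0.1084]
ee_rot: [0.0, 0.779, 0.626, 0.0]
wrist_force: [-0.7, 0.6, -4.5]
grip_width: 0.0186
gripper_force: 60.2
```

>>> step_arm(
  offset=[
    [0.18, -0.08, 0],
    [0.36, -0.16, 0],
    [0.54, -0.24, 0],
    [0.72, -0.32, 0],
    [0.9, -0.39, 0],
    [0.9, -0.39, 0],
    [0.9, -0.39, 0],
    [0.9, -0.39, 0],
  ],
  roll=[0, 0, 0, 0, 0, 0, 0, 0],
)

```text
time: 43.5
position: [0.5569, -0.1322, 0.1084]
ee_rot: [0.0, 0.779, 0.626, 0.0]
wrist_force: [0.6, 0.4, -3.7]
grip_width: 0.0186
gripper_force: 60.2
```

>>> step_arm(
  offset=[
    [0.18, -0.08, 0],
    [0.36, -0.16, 0],
    [0.54, -0.24, 0],
    [0.72, -0.32, 0],
    [0.9, -0.39, 0],
    [0.9, -0.39, 0],
    [0.9, -0.39, 0],
    [0.9, -0.39, 0],
  ],
  roll=[0, 0, 0, 0, 0, 0, 0, 0],
)

```text
time: 44.5
position: [0.5382, -0.0358, 0.1084]
ee_rot: [0.0, 0.779, 0.626, 0.0]
wrist_force: [0.4, -0.2, -3.1]
grip_width: 0.0185
gripper_force: 60.2
```

>>> step_arm(
  offset=[
    [0.18, -0.08, 0],
    [0.36, -0.16, 0],
    [0.54, -0.24, 0],
    [0.72, -0.32, 0],
    [0.9, -0.39, 0],
    [0.9, -0.39, 0],
    [0.9, -0.39, 0],
    [0.9, -0.39, 0],
  ],
  roll=[0, 0, 0, 0, 0, 0, 0, 0],
)

```text
time: 45.5
position: [0.5193, 0.0606, 0.1083]
ee_rot: [0.0, 0.779, 0.626, -0.0]
wrist_force: [-0.1, -0.2, -2.8]
grip_width: 0.0184
gripper_force: 60.2
```

>>> step_arm(
  offset=[
    [0.18, -0.08, 0],
    [0.36, -0.16, 0],
    [0.54, -0.24, 0],
    [0.72, -0.32, 0],
    [0.9, -0.39, 0],
    [0.9, -0.39, 0],
    [0.9, -0.39, 0],
    [0.9, -0.39, 0],
  ],
  roll=[-0.04, -0.08, -0.12, -0.16, -0.2, -0.24, -0.27, -0.27],
)

```text
time: 46.5
position: [0.5005, 0.1568, 0.1083]
ee_rot: [0.0, 0.453, 0.891, -0.0]
wrist_force: [0.6, -0.1, -3.0]
grip_width: 0.0183
gripper_force: 60.2
```

>>> step_arm(
  offset=[
    [0, 0, 0],
    [0, 0, 0],
    [0, 0, 0],
    [0, 0, 0],
    [0, 0, 0],
    [0, 0, 0],
    [0, 0, 0],
    [0, 0, 0],
  ],
  roll=[-0.04, -0.08, -0.12, -0.16, -0.2, -0.24, -0.263, -0.263],
)

```text
time: 47.5
position: [0.5004, 0.1569, 0.1083]
ee_rot: [-0.0, 0.058, 0.998, -0.0]
wrist_force: [-0.0, 0.1, -3.6]
grip_width: 0.0184
gripper_force: 60.2
```

```bash
python3 - <<'E'
from h import *
to(.502,.159,.0255,83.6)
wrist('w9')
E
```

```text
t 47.5 pos [500.4 156.9 108.3] yaw 83.4 w 0.0184 F [-0.   0.1 -3.6] OFF [-0.014  0.023  0.828] ROLL -0.0012
```

View pics/w9.png

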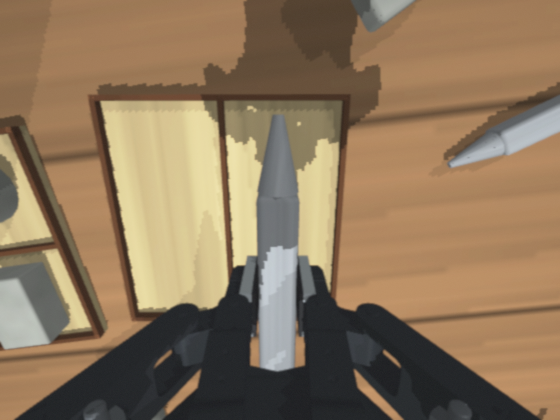

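The point chisel hangs straight over the right-hand compartment. The rough tray's rim corners are (92,97), (350,97) and (133,318).

```bash
python3 - <<'E'
from h import *
f=pickle.load(open('w9.pkl','rb'))
w=ray(f,[(92,97),(350,97),(133,318)],.014)*1000
a=np.radians(-6.4);R=np.array([[np.cos(a),np.sin(a)],[-np.sin(a),np.cos(a)]])
print(w.round(1),((w-[496.4,114.1])@R.T).round(1))
E
```

```text
[[396.2  38.3]
 [417.  217.2]
 [581.4  16.2]] [[-91.1 -86.5]
 [-90.4  93.6]
 [ 95.4 -87.8]]
```

>>> step_arm(
  offset=[
    [-0.01, 0.02, 0.12],
    [-0.01, 0.02, 0.24],
    [-0.01, 0.02, 0.36],
    [-0.01, 0.02, 0.4],
    [-0.01, 0.02, 0.4],
    [-0.01, 0.02, 0.4],
    [-0.01, 0.02, 0.4],
    [-0.01, 0.02, 0.4],
  ],
  roll=[0, 0, 0, 0, 0, 0, 0, 0],
)

```text
time: 48.55
position: [0.5017, 0.1592, 0.0687]
ee_rot: [0.0, 0.056, 0.998, 0.0]
wrist_force: [-0.2, -1.2, -3.2]
grip_width: 0.0182
gripper_force: 60.2
```

>>> step_arm(
  offset=[
    [-0.02, 0.02, 0.08],
    [-0.02, 0.02, 0.16],
    [-0.02, 0.02, 0.24],
    [-0.02, 0.02, 0.32],
    [-0.02, 0.02, 0.38],
    [-0.02, 0.02, 0.43],
    [-0.02, 0.02, 0.43],
    [-0.02, 0.02, 0.43],
  ],
  roll=[0, 0, 0, 0, 0, 0, 0, 0],
)

```text
time: 49.55
position: [0.5038, 0.161, 0.0254]
ee_rot: [0.0, 0.056, 0.998, 0.0]
wrist_force: [0.4, -0.5, -2.4]
grip_width: 0.0183
gripper_force: 60.2
```

>>> step_arm(
  offset=[
    [0, 0, 0],
    [0, 0, 0],
    [0, 0, 0],
    [0, 0, -0.1],
    [0, 0, -0.3],
    [0, 0, -0.5],
    [0, 0, -0.75],
    [0, 0, -1],
  ],
  roll=[0, 0, 0, 0, 0, 0, 0, 0],
  claw=0.45,
)

```text
time: 50.55
position: [0.5037, 0.161, 0.1268]
ee_rot: [0.0, 0.056, 0.998, 0.0]
wrist_force: [-0.5, -0.7, 0.2]
grip_width: 0.0384
gripper_force: 0.0
```

```bash
python3 - <<'E'
from h import *
wrist('w10')
to(.443,-.330,.123,13.3)
E
```

```text
t 50.6 pos [505.7 161.3 130.2] yaw 83.6 w 0.0383 F [ 0.9 -0.2  1.9] OFF [ 0.073 -4.952  0.065] ROLL 0.3904
```

View pics/w10.png

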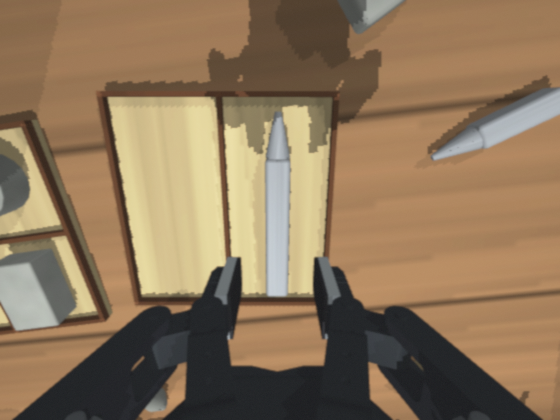

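The point chisel lies in its compartment from (279,112) to (277,295). Now the tooth chisel.

>>> step_arm(
  offset=[
    [0.02, -0.2, 0],
    [0.02, -0.4, 0],
    [0.02, -0.6, 0],
    [0.02, -0.8, 0],
    [0.02, -0.99, 0],
    [0.02, -0.99, 0],
    [0.02, -0.99, 0],
    [0.02, -0.99, 0],
  ],
  roll=[0, 0, 0, 0, 0, 0, 0, 0],
  claw=0.7,
)

```text
time: 51.6
position: [0.4906, 0.0635, 0.1254]
ee_rot: [0.0, 0.056, 0.998, 0.0]
wrist_force: [-0.7, -1.0, 0.3]
grip_width: 0.0598
gripper_force: 0.0
```

>>> step_arm(
  offset=[
    [0.01, -0.2, 0],
    [0.01, -0.4, 0],
    [0.01, -0.6, 0],
    [0.01, -0.8, 0],
    [0.01, -0.99, 0],
    [0.01, -0.99, 0],
    [0.01, -0.99, 0],
    [0.01, -0.99, 0],
  ],
  roll=[0, 0, 0, 0, 0, 0, 0, 0],
)

```text
time: 52.6
position: [0.4785, -0.0346, 0.1253]
ee_rot: [-0.0, 0.056, 0.998, 0.0]
wrist_force: [-0.0, 0.0, 0.4]
grip_width: 0.0602
gripper_force: 0.0
```

>>> step_arm(
  offset=[
    [0.01, -0.2, 0],
    [0.01, -0.4, 0],
    [0.01, -0.6, 0],
    [0.01, -0.8, 0],
    [0.01, -0.99, 0],
    [0.01, -0.99, 0],
    [0.01, -0.99, 0],
    [0.01, -0.99, 0],
  ],
  roll=[0, 0, 0, 0, 0, 0, 0, 0],
)

```text
time: 53.6
position: [0.4663, -0.133, 0.1253]
ee_rot: [-0.0, 0.056, 0.998, 0.0]
wrist_force: [-0.2, -0.3, -0.1]
grip_width: 0.0599
gripper_force: 0.0
```

>>> step_arm(
  offset=[
    [0.01, -0.2, 0],
    [0.01, -0.4, 0],
    [0.01, -0.6, 0],
    [0.01, -0.8, 0],
    [0.01, -0.99, 0],
    [0.01, -0.99, 0],
    [0.01, -0.99, 0],
    [0.01, -0.99, 0],
  ],
  roll=[0, 0, 0, 0, 0, 0, 0, 0],
)

```text
time: 54.6
position: [0.4542, -0.2313, 0.1252]
ee_rot: [-0.0, 0.056, 0.998, 0.0]
wrist_force: [-0.3, -0.3, 0.3]
grip_width: 0.0599
gripper_force: 0.0
```

>>> step_arm(
  offset=[
    [0.01, -0.2, 0],
    [0.01, -0.4, 0],
    [0.01, -0.6, 0],
    [0.01, -0.8, 0],
    [0.01, -0.99, 0],
    [0.01, -0.99, 0],
    [0.01, -0.99, 0],
    [0.01, -0.99, 0],
  ],
  roll=[0.05, 0.1, 0.15, 0.2, 0.25, 0.3, 0.35, 0.39],
)

```text
time: 55.6
position: [0.4423, -0.3296, 0.1253]
ee_rot: [-0.0, 0.622, 0.783, 0.0]
wrist_force: [0.0, 0.2, 0.2]
grip_width: 0.06
gripper_force: 0.0
```

```bash
python3 - <<'E'
from h import *
to(.443,-.330,.018,13.3)
f=wrist('w11');print(proj(f,[.443,-.33,.02]))
E
```

```text
t 55.6 pos [ 442.3 -329.6  125.3] yaw 13.1 w 0.06 F [0.  0.2 0.2] OFF [-0.006  0.006  1.073] ROLL -0.0009
[[277.0596787 213.5109274]]
```

View pics/w11.png

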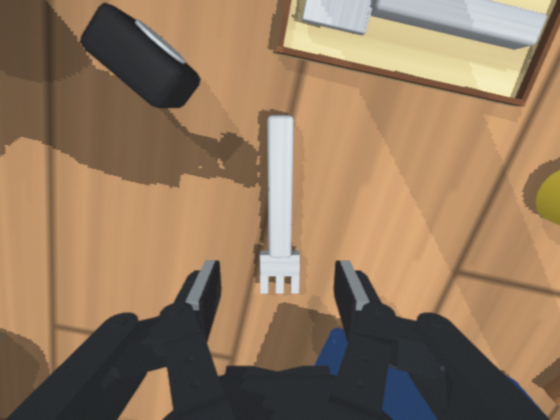

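The tooth chisel runs from (281,115) to (279,292), centred and aligned. The toolbox corner at (335,330) is beyond the gripper's reach. Gripping.

>>> step_arm(
  offset=[
    [0, 0.02, 0.15],
    [0, 0.02, 0.3],
    [0, 0.02, 0.45],
    [0, 0.02, 0.6],
    [0, 0.02, 0.75],
    [0, 0.02, 0.9],
    [0, 0.02, 1],
    [0, 0.02, 1],
  ],
  roll=[0, 0, 0, 0, 0, 0, 0, 0],
)

```text
time: 56.65
position: [0.4437, -0.3293, 0.0244]
ee_rot: [-0.001, 0.62, 0.785, 0.0]
wrist_force: [0.3, 0.3, 0.4]
grip_width: 0.0601
gripper_force: 0.0
```

>>> step_arm(
  offset=[
    [0, 0, 0.03],
    [0, 0, 0.07],
    [0, 0, 0.07],
    [0, 0, 0.07],
    [0, 0, 0.07],
    [0, 0, 0.07],
    [0, 0, 0.07],
    [0, 0, 0.07],
  ],
  roll=[0, 0, 0, 0, 0, 0, 0, 0],
  claw=0,
)

```text
time: 57.65
position: [0.4443, -0.3299, 0.0184]
ee_rot: [0.0, 0.62, 0.785, -0.0]
wrist_force: [1.2, -0.4, 0.0]
grip_width: 0.0186
gripper_force: 59.3
```

>>> step_arm(
  offset=[
    [0, 0, 0],
    [0, 0, 0],
    [0, 0, -0.2],
    [0, 0, -0.4],
    [0, 0, -0.6],
    [0, 0, -0.8],
    [0, 0, -0.9],
    [0, 0, -0.9],
  ],
  roll=[0, 0, 0, 0, 0, 0, 0, 0],
)

```text
time: 58.65
position: [0.444, -0.3297, 0.1083]
ee_rot: [0.0, 0.62, 0.785, -0.0]
wrist_force: [-0.2, 0.8, -3.6]
grip_width: 0.018
gripper_force: 59.2
```

```bash
python3 - <<'E'
from h import *
to(.493,.071,.108,83.6)
E
```

```text
t 58.65 pos [ 444.  -329.7  108.3] yaw 13.4 w 0.018 F [-0.2  0.8 -3.6] OFF [3.785e+00 1.402e+00 3.000e-03] ROLL -0.3902
```

>>> step_arm(
  offset=[
    [0.19, 0.07, 0],
    [0.38, 0.14, 0],
    [0.57, 0.21, 0],
    [0.76, 0.28, 0],
    [0.95, 0.35, 0],
    [0.95, 0.35, 0],
    [0.95, 0.35, 0],
    [0.95, 0.35, 0],
  ],
  roll=[0, 0, 0, 0, 0, 0, 0, 0],
)

```text
time: 59.65
position: [0.4564, -0.2299, 0.1084]
ee_rot: [0.0, 0.62, 0.784, -0.0]
wrist_force: [-0.8, -0.4, -4.4]
grip_width: 0.0183
gripper_force: 59.2
```

>>> step_arm(
  offset=[
    [0.19, 0.07, 0],
    [0.38, 0.14, 0],
    [0.57, 0.21, 0],
    [0.76, 0.28, 0],
    [0.95, 0.35, 0],
    [0.95, 0.35, 0],
    [0.95, 0.35, 0],
    [0.95, 0.35, 0],
  ],
  roll=[0, 0, 0, 0, 0, 0, 0, 0],
)

```text
time: 60.65
position: [0.4684, -0.1292, 0.1084]
ee_rot: [0.0, 0.62, 0.784, -0.0]
wrist_force: [0.4, 0.0, -3.7]
grip_width: 0.0183
gripper_force: 59.2
```

>>> step_arm(
  offset=[
    [0.19, 0.07, 0],
    [0.38, 0.14, 0],
    [0.57, 0.21, 0],
    [0.76, 0.28, 0],
    [0.95, 0.35, 0],
    [0.95, 0.35, 0],
    [0.95, 0.35, 0],
    [0.95, 0.35, 0],
  ],
  roll=[0, 0, 0, 0, 0, 0, 0, 0],
)

```text
time: 61.65
position: [0.4805, -0.0291, 0.1083]
ee_rot: [0.0, 0.62, 0.784, -0.0]
wrist_force: [0.4, -0.4, -3.4]
grip_width: 0.0184
gripper_force: 59.2
```

>>> step_arm(
  offset=[
    [0.19, 0.07, 0],
    [0.38, 0.14, 0],
    [0.57, 0.21, 0],
    [0.76, 0.28, 0],
    [0.94, 0.35, 0],
    [0.94, 0.35, 0],
    [0.94, 0.35, 0],
    [0.94, 0.35, 0],
  ],
  roll=[-0.05, -0.1, -0.15, -0.2, -0.25, -0.3, -0.35, -0.39],
)

```text
time: 62.65
position: [0.4929, 0.0707, 0.1083]
ee_rot: [-0.0, 0.054, 0.999, -0.0]
wrist_force: [0.4, -0.8, -3.0]
grip_width: 0.018
gripper_force: 59.3
```

```bash
python3 - <<'E'
from h import *
to(.493,.071,.025,83.6)
E
```

```text
t 62.65 pos [492.9  70.7 108.3] yaw 83.8 w 0.018 F [ 0.4 -0.8 -3. ] OFF [-0.     0.003  0.833] ROLL 0.001
```

>>> step_arm(
  offset=[
    [0, 0, 0.12],
    [0, 0, 0.24],
    [0, 0, 0.36],
    [0, 0, 0.48],
    [0, 0, 0.6],
    [0, 0, 0.72],
    [0, 0, 0.8],
    [0, 0, 0.83],
  ],
  roll=[0, 0, 0, 0, 0, 0, 0, 0],
)

```text
time: 63.65
position: [0.4925, 0.0714, 0.0247]
ee_rot: [-0.0, 0.056, 0.998, 0.0]
wrist_force: [0.3, -0.1, -4.0]
grip_width: 0.0186
gripper_force: 59.3
```

>>> step_arm(
  offset=[
    [0, 0, 0],
    [0, 0, 0],
    [0, 0, 0],
    [0, 0, -0.1],
    [0, 0, -0.3],
    [0, 0, -0.5],
    [0, 0, -0.75],
    [0, 0, -1],
  ],
  roll=[0, 0, 0, 0, 0, 0, 0, 0],
  claw=0.45,
)

```text
time: 64.65
position: [0.4928, 0.0713, 0.127]
ee_rot: [0.0, 0.056, 0.998, -0.0]
wrist_force: [0.5, -0.5, 0.3]
grip_width: 0.0382
gripper_force: 0.0
```

>>> step_arm(
  offset=[
    [0.2, 0, -0.2],
    [0.4, 0, -0.4],
    [0.6, 0, -0.6],
    [0.8, 0, -0.8],
    [1, 0, -1],
    [1, 0, -1],
    [1, 0, -1],
    [1, 0, -1],
  ],
  roll=[0, 0, 0, 0, 0, 0, 0, 0],
)

```text
time: 65.65
position: [0.3936, 0.0824, 0.2247]
ee_rot: [-0.001, 0.056, 0.998, -0.0]
wrist_force: [0.0, 0.1, 0.2]
grip_width: 0.0383
gripper_force: 0.0
```

```bash
python3 - <<'E'
from h import *
from cell import *
print(get_state()['position'])
S=[]
for n in('scene','top'):
    f=grab_frame(n);pickle.dump(f,open(n+'e.pkl','wb'))
    c=f['color'][140:290,160:480] if n=='scene' else f['color'][165:285,120:380]
    S.append(cv2.resize(c,(700,290 if n=='top' else 300),interpolation=cv2.INTER_CUBIC))
cv2.imwrite('pics/end.png',np.vstack(S))
E
```

```text
[0.39357217 0.08244254 0.22469987]
```

View pics/end.png

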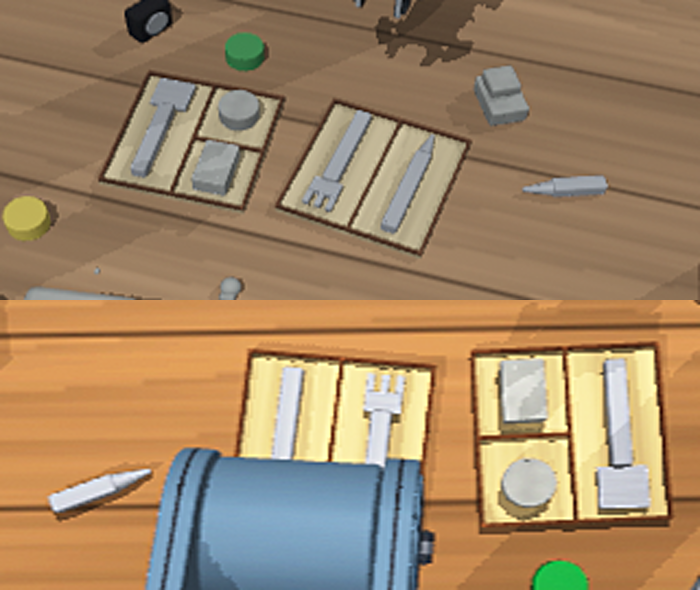

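The final views show every tool flat in its own compartment: flat chisel, puck and block in the finish tray, tooth and point in the rough tray. The short point is unmoved and the arm is clear. Handing in.

```bash
python3 -c "
from cell import *
print(finish_job())"
```

```text
the job is handed in; nothing more can be done
None
```

I placed all five tools flat in their proper compartments, left the short point chisel where it lay, and handed the job in at about 66 s; the final pictures looked right, but the hand-in returned no verdict.

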